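Extend the telescoping bangle rail on the jewellery stall

ROBOT

A 6-joint arm with a two-finger parallel gripper is mounted at the origin on the work surface. World frame = base frame: x ahead of the robot, y to its left, z up, the work surface at z = 0. Lengths are in mm, angles in rad, forces in N, time in s.
With the tool pointing down it reaches from about 425 to 1125 mm from the base axis. Payload 14.9 kg.
Tool frame: the origin (TCP) lies between the finger pads; the fingertips stand 17 mm ahead of it and the grasp point (between the pads) lies 2 mm behind it (arm.tip_extent is the distance from the TCP to the fingertips, in mm); z points along the fingers, x is the direction in which the jaws open and shut, and the axes are right-handed (so a half turn about z gives the same grasp; the last joint's range is limited). The gripper opens to 91 mm and grips with 3 to 60 N. Pads are 32 mm wide; open, the fingers measure 118 mm over their backs; the gripper's body (76 mm by 178 mm) begins 60 mm behind the grasp point.
Start: joints at [1.126, 0.379, 1.734, -0, 1.028, -0.033], TCP at [280.19, 641.492, 230.932] pointing down, gripper open.
Joint ranges: [-2.77, 2.77], [-0.74, 2.19], [0, 2.66], [-1.06, 4.2], [0.31, 2.87], [-3.08, 3.08]. Speed limits (rad/s): [1.89, 1.89, 2.39, 3.14, 3.14, 3.14].

INTERFACE

Orientations are given as a unit quaternion [w, x, y, z].
In Python, from station import state, camera, camera_params, hand_in, models, arm gives the robot as it stands. The module is installed in compiled form; this text tells all that it offers.
- The arm moves only by the tool step_arm, never from a script. Its argument "series" is a list of rows, each a list of 3 entries, a list of its own where there are three numbers: the shift along the world's x, y, z in units of 300 mm (1.0 is 300 mm), then the turn, a rotation vector about the world's x, y, z in units of pi/2 rad (1.0 is pi/2 rad), then the gripper's target within -1 to 1 (fully open at 1, half-way at 0, shut at -1). In form: [[[x, y, z], [rx, ry, rz], grip], ...]. A call has 1 to 20 rows; each row is the pose to reach, as a shift and turn from the pose commanded when the call began; what a row does not reach only later rows make up. A row lasts 1/12 s, in which the tool goes at most 41.7 mm and 7.16 degrees, less where a joint would pass 70% of its speed; a pose out of reach is approached as far as the arm can. A call with a number of a shift or a turn outside -1 to 1 is refused whole. A call with a gripper value outside its range is refused whole. The fingers move at their own pace and stop on an object; "newtons" is the grip in N (left out, the last holds). Time passes only in rows, so rows that repeat a pose let the fingers close. It gives the time, the measured TCP pose, the force and the opening at its end, in the units of the state.
- state(): the state, without advancing time (a new reading comes with each control period).
- camera(name): name is "scene" or "side" or "wrist"; returns (picture, depth): 480x640x3 uint8, red, green, blue; 480x640 float32, mm along the optical axis (not along the pixel's ray), 0 where there is no reading.
- camera_params(name): a dict with "fx", "fy", "cx", "cy" (pixels), "R" (3x3) and "t" (3): a world point X has camera coordinates R X + t. Camera axes: x right, y down, z forward; pixel columns grow to the right and rows downward; lengths in mm; the calibration is good to about 2 mm. A picture is of the moment at which its call begins: read the wrist's pose just before it. camera_params takes no time and is no camera call; for the wrist camera it gives the pose at the moment of the call.
- hand_in(): hands the job in, once; it reports no verdict.
Trained networks look in the newest picture that a camera, given by its name, has taken for a name from the list of things; names that differ only in an ending like _2 or _b are one class to them, and where a whole thing is asked for, a point or a joint stands for the part that bears it (a point fixed in the world has none). Each returns a list of dicts, best first, with "score" (0 to 1); they miss things now and then, are a little off and sometimes report something else, mostly with a low value. They report only what shows in the picture. A call takes as long as a camera call.
- models.recognise(camera, target): "centre" ([row, column] in pixels, amid what is visible of it).
The state is a dict: "t": time; "joints": joint angles; "qvel": joint speeds; "joint_torque": joint torques, N m; "position": TCP position; "orientation": TCP orientation; "force": force on the tool from outside, world axes, zero at the start; "torque": the same for the moment, N m; "finger_gap": finger opening in mm.
Only numpy, scipy, OpenCV 4.12 (cv2) and the standard library are available. Lean on these libraries where they do the work, as an engineer would, in place of code of your own. Each camera call takes 0.05 s, during which the arm holds its last target. There are 200 camera calls.

TASK

Get the telescoping bangle rail ready for the display. First push the round tin out of the way of the rail's end plate, leaving it upright on the table and clear of the plate's whole path (the plate must not touch it); then swing the rail's safety catch fully open, push the end plate out until the lock button clicks up through its hole, and swing the catch fully shut again. Do it in that order, do not disturb the other wares, and let go of everything.

Things in the scene. Friction and masses are not known exactly. Their poses are not given: they have to be found in the camera images.
- stand: Bangle rail, fixed: a level 34 mm square steel tube, 200 mm long, axis 60 mm and top face 77 mm above the table, on a wooden base 100 mm wide (12 mm thick) with a 115 mm tall end plate at its closed end. Origin: on the table under the tube's open mouth; +y points out of the mouth (the way it extends), +x square to it, away from the robot, z up. Base and tube span y = -214 to 0 mm.
- rod (a joint): Extension of the inner rod and its end plate, m: 0 fully in (starts 0 to 0.02), grows sliding out along the stand's +y; about 3 N of friction. With the catch shut a lug on the rod stops it at 0.04. It locks at about 0.13 (0.127 to 0.133) when the button comes up, then moves neither way.
- plate (a point): On the rail's centre line, 100 mm above the table, on the inner face (towards the tube) of the rod's end plate: dark wood, 100 mm wide (stand x), 14 mm thick (from here outward), 3 to 115 mm above the table; at stand y = 60 mm + extension. The 22 mm square rod has its top at 71 mm: above that, fingertips fit in the 60 to 80 mm gap between tube mouth and plate, to push the plate out.
- button (a joint): Lock button travel, m: 0 pressed down, hidden under the tube's wall; jumps by its own spring to 0.010 (sticking 6 mm out of the tube's top) when the rod is fully extended. It needs no touch.
- button_top (a point): Top of the round steel lock button, 14 mm across; it comes up through the dark round hole in the tube's top face, 45 mm behind the mouth.
- catch (a joint): Angle of the safety catch, rad: 0 shut (handle points to the stand's -x, square to the rail, against a stop), 0.95 fully open (stop); opening swings the handle clockwise seen from above, towards the end plate (stand +y). It turns stiffly (about 0.06 N m, 1 N at the post) and stays where left.
- catch_pivot (a point): The catch's upright pivot axis, at stand (-40, -15) mm, 60 mm above the table, fixed to the stand; axes as the stand.
- catch_post (a point): Top of the upright round black post at the end of the catch's handle, 75 mm from the pivot: 20 mm thick, from 55 to 110 mm above the table, carried by a flat steel bar 12 mm wide at 55 to 65 mm height. Push the post sideways with a fingertip.
- tin: Round closed metal tin in the end plate's way, 90 mm across, 55 mm high, 0.13 to 0.25 kg, loose, slides when pushed low. Origin: centre of its underside. Starts within 25 mm of the rail's line, 176 to 200 mm out from the mouth (stand +y). The plate, 100 mm wide, reaches out to stand y = 207 mm when extended; beside its path, the far side (stand +x) is free table.
- cone: Bystander: wooden ring cone, 52 mm across, 90 mm tall, origin under its centre; on the robot's side of the rail. Leave alone.
- bangle_a: Bystander: brass bangle lying flat, 70 mm across, 10 mm high, origin under its centre. Leave alone.
- bangle_b: Bystander: copper bangle lying flat, 68 mm across, 12 mm high, origin under its centre. Leave alone.
- can: Bystander: drink can, 60 mm across, 115 mm tall, origin under its centre. Leave alone.
- riser: Bystander: wooden display block 70 x 70 x 45 mm, origin under its centre. Leave alone.
- polish: Bystander: jar of metal polish, 52 mm across, 100 mm tall, origin under its centre. Leave alone.
- cuff: Bystander: brass cuff bracelet standing on its edge ring, 64 mm across, 45 mm high, origin under its centre. Leave alone.

How it is judged (in metres and radians):
On the way, in this order (a step that is already met when the one before it is completed fails the run):
1. the tin is clear of the end plate's path, upright, with the catch still shut and the rail not yet extended ((x of tin in the frame of stand above 0.098 m or x of tin in the frame of stand below -0.098 m or y of tin in the frame of stand above 0.252 m) and angle between tin's own z axis and vertical below 0.1 rad and linear speed of tin below 0.02 m/s and height (world z) of tin between -0.01 and 0.01 m and value of joint catch below 0.4 rad and value of joint rod below 0.06 m), for 0.2 s.
2. the catch is swung fully open (value of joint catch above 0.82 rad), for 0.2 s.
3. the rail is extended and its lock button has come up (value of joint button above 0.007 m and value of joint rod above 0.125 m), for 0.2 s.
4. the catch is swung shut again (all of step 3 and value of joint catch below 0.12 rad), for 0.2 s.
At the end, for the whole second after the job is handed in: Rod extended at least 125 mm with the lock button up by at least 7 mm, catch within 0.12 rad of shut, tin upright (within 0.1 rad) at rest on the table with its centre more than 98 mm to either side of the rail's line or more than 252 mm out from the mouth, nothing touched (all of step 4 and (x of tin in the frame of stand above 0.098 m or x of tin in the frame of stand below -0.098 m or y of tin in the frame of stand above 0.252 m) and angle between tin's own z axis and vertical below 0.1 rad and linear speed of tin below 0.02 m/s and height (world z) of tin between -0.01 and 0.01 m and contact force between the fingers and anything else below 0.5 N).
It fails at once if the end plate or rod touches the tin (contact force between rod and tin above 1 N).
It fails at once if the tin is tipped (angle between tin's own z axis and vertical above 0.35 rad).
It fails at once if a bystander is moved by more than 30 mm or tipped (distance of any of cone, bangle_a, bangle_b, can, riser, polish, cuff from where it was at the start of the episode above 0.03 m or angle between any of cone, bangle_a, bangle_b, can, riser, polish, cuff's own z axis and vertical above 0.4 rad).
It also fails if it takes over 70 s, if anything falls off the work surface, if the arm or the gripper's body presses on something with over 40 N, if the wrist force passes 120 N, or if a joint passes its speed limit or range.

## Working session

There is one attempt and no reset: what is moved stays moved. The work goes in short steps, Python scripts to look and compute and a tool call to move; the robot and the scene stay as the last step left them, time stands still between calls to the robot, and variables do not carry over. Pictures are saved under pics/ and viewed, about 8 in all and at most 12, crops included, and the job is handed in when it is done.

Besides the shell and the picture viewer there is one more tool, called after ">>>" by a JSON object that holds its "method" and its "body", one argument or row to a line. step_arm: Moves the arm, as the interface text tells. Shifts and turns lie within -1 to 1; 1 stands for 300 mm of shift or pi/2 rad of turn. Its arguments: {"type":"object","properties":{"series":{"type":"array","items":{"type":"array"}},"newtons":{"type":"number"}},"required":["series"]}

```bash
mkdir -p pics; cat > h.py <<'E'
import numpy as np, cv2
from station import state, camera, camera_params, models, arm
def world(name,d,r,c):
    p=camera_params(name); z=d
    pc=np.array([(c-p['cx'])/p['fx']*z,(r-p['cy'])/p['fy']*z,z])
    return np.array(p['R']).T@(pc-np.array(p['t']))
def cloud(name,D):
    p=camera_params(name); r,c=np.indices(D.shape)
    P=np.stack([(c-p['cx'])/p['fx']*D,(r-p['cy'])/p['fy']*D,D],-1)-np.array(p['t'])
    return P@np.array(p['R'])
def shot(name,fn):
    im,D=camera(name); cv2.imwrite('pics/'+fn,im[:,:,::-1]); np.save('pics/'+fn[:-4]+'.npy',D); return im,D
E
python3 - <<'E'
from h import *
s=state();print(s['t'],s['position'],s['orientation'],s['force'])
for n in ['scene','side']:
    im,D=shot(n,n+'0.png')
    for t in ['stand','plate','button_top','catch_post','tin','cone','bangle_a','can','riser','polish','cuff']:
        for o in models.recognise(n,t)[:2]:
            r,c=o['centre'];d=D[int(r),int(c)]
            print(n,t,round(o['score'],2),np.round([r,c]),np.round(world(n,d,r,c)))
E
```

```text
0.0 [280.01408281 641.14288133 230.28287889] [ 2.79152689e-04  8.36743465e-01  5.47594812e-01 -4.67101170e-04] [ 0.22762757 -0.19200488 -0.1464845 ]
scene stand 0.68 [249. 258.] [ 615. -200.   60.]
scene plate 0.88 [239. 304.] [565. -71.  63.]
scene catch_post 0.66 [218. 275.] [ 501. -168.   68.]
scene tin 0.63 [239. 348.] [548.  58.  57.]
scene cone 0.5 [204. 290.] [ 415. -138.   37.]
scene bangle_a 0.55 [216. 234.] [ 456. -316.    3.]
scene bangle_a 0.44 [294. 271.] [ 726. -146.    3.]
scene can 0.65 [285. 240.] [ 766. -211.  105.]
scene riser 0.86 [288. 467.] [667. 397.  46.]
scene polish 0.55 [245. 484.] [543. 443.  81.]
scene polish 0.21 [238. 350.] [540.  63.  54.]
scene cuff 0.93 [237. 173.] [ 558. -488.    1.]
side stand 0.98 [292. 382.] [ 619. -184.    7.]
side plate 0.64 [270. 330.] [542. -75.  58.]
side catch_post 0.64 [286. 344.] [578. -87.  -3.]
side tin 0.74 [261. 291.] [504.  35.  49.]
side cone 0.59 [315. 301.] [ 384. -147.   43.]
side bangle_a 0.79 [338. 385.] [ 504. -292.   -3.]
side bangle_a 0.47 [267. 392.] [ 732. -122.    3.]
side can 0.95 [263. 428.] [ 721. -243.   77.]
side riser 0.83 [213. 254.] [625. 374.  27.]
side polish 0.55 [210. 213.] [508. 433.  56.]
side cuff 0.9 [360. 476.] [ 589. -468.   -1.]
side cuff 0.51 [285. 341.] [ 468. -186.  103.]
```

View pics/scene0.png

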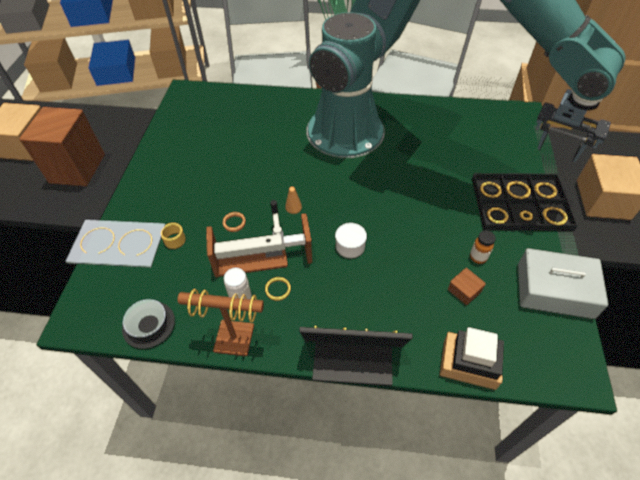

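View pics/side0.png

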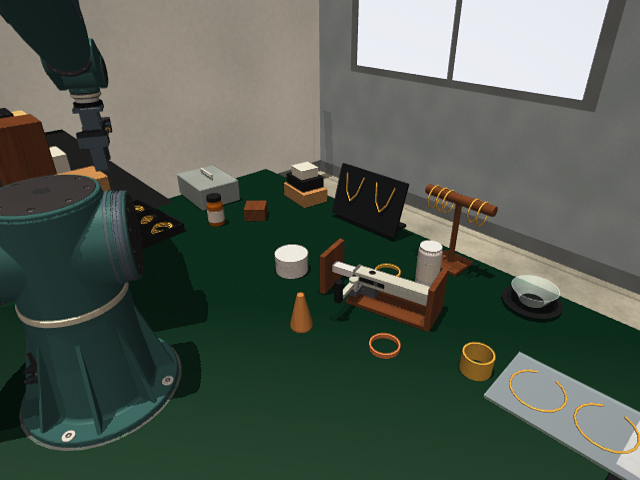

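Both views show the rail with its end plate at (305,240) in the scene view. The tin is at (350,240), the catch post at (275,208) and the cone at (293,200). I'll fit the rail and tin from depth.

```bash
cat >> h.py <<'E'
def fit(name,D,im):
    P=cloud(name,D); x,y,z=P[...,0],P[...,1],P[...,2]; hsv=cv2.cvtColor(im,cv2.COLOR_RGB2HSV)
    ok=(D>0)
    grey=(hsv[...,1]<60)&(hsv[...,2]>90)
    return P,ok,grey
E
python3 - <<'E'
from h import *
for n in ['scene','side']:
    im=cv2.imread(f'pics/{n}0.png')[:,:,::-1].copy();D=np.load(f'pics/{n}0.npy')
    P,ok,g=fit(n,D,im);x,y,z=np.moveaxis(P,-1,0)
    m=ok&g&(abs(z-77)<5)&(x>480)&(x<680)&(y>-320)&(y<-80)
    q=P[m][:,:2];c=q.mean(0);u,s,v=np.linalg.svd(q-c,full_matrices=False)
    dr=v[0]*np.sign(v[0][1]);a=(q-c)@dr
    print(n,'tube',len(q),c,dr,c+dr*a.min(),c+dr*a.max(),s/np.sqrt(len(q)), np.degrees(np.arctan2(dr[1],dr[0])))
    m=ok&(abs(z-55)<5)&(x>450)&(x<650)&(y>-20)&(y<150); q=P[m][:,:2]; print('tin',len(q),q.min(0),q.max(0),cv2.minEnclosingCircle(q.astype(np.float32)))
    m=ok&(abs(z-112)<8)&(x>430)&(x<720)&(y>-400)&(y<-20); q=P[m]; 
    k=q[:,1]>-130; print('plate top',k.sum(),q[k].mean(0),q[k].min(0),q[k].max(0));
    m=ok&(z>92)&(z<125)&(x>420)&(x<560)&(y>-250)&(y<-110);q=P[m];print('post',len(q),q.mean(0) if len(q) else 0)
E
```

```text
scene tube 734 [ 603.84252707 -216.70975545] [-0.30905237  0.95104502] [ 637.78970104 -321.17519349] [559.49608692 -80.24271699] [63.23546597 12.19000526] 108.00213097771882
tin 578 [480.98011004  19.12961912] [576.58414102 106.82062256] ((528.8157348632812, 65.84645080566406), 47.84354019165039)
plate top 144 [562.93547106 -63.66893305 114.59403012] [513.33436334 -81.68089561 105.57239463] [608.31855273 -46.2384384  119.85160945]
post 49 [ 475.45418186 -175.27496426  105.83776949]
side tube 641 [ 601.99463832 -224.85241917] [-0.27279739  0.96207151] [ 626.74583372 -312.14218254] [ 574.93976312 -129.4382941 ] [54.72479851 10.12059856] 105.83079604318132
tin 465 [481.85364816  16.41909505] [572.15149403 109.31118399] ((529.3320922851562, 62.83745574951172), 47.723384857177734)
plate top 177 [552.42701324 -67.72700212 110.76346818] [507.6556346  -84.48438367 104.01201933] [606.17485214 -47.95622946 116.35683242]
post 83 [ 467.3589095  -177.95540855  102.94866212]
```

>>> {"method": "step_arm", "body": {
  "series": [
    [[0.6,-1,0.5],[0,0,0],-1],
    [[0.6,-1,0.5],[0,0,0],-1],
    [[0.6,-1,0.5],[0,0,0],-1],
    [[0.6,-1,0.5],[0,0,0],-1],
    [[0.6,-1,0.5],[0,0,0],-1],
    [[0.6,-1,0.5],[0,0,0],-1],
    [[0.6,-1,0.5],[0,0,0],-1],
    [[0.6,-1,0.5],[0,0,0],-1],
    [[0.6,-1,0.5],[0,0,0],-1],
    [[0.6,-1,0.5],[0,0,0],-1],
    [[0.6,-1,0.5],[0,0,0],-1],
    [[0.6,-1,0.5],[0,0,0],-1],
    [[0.6,-1,0.5],[0,0,0],-1],
    [[0.6,-1,0.5],[0,0,0],-1]
  ]
}}

```text
t: 2.37
position: [459.3, 342.4, 380.0]
orientation: [-0.0, 0.836, 0.548, -0.001]
force: [-0.4, -0.6, 1.0]
finger_gap: 1.5
```

>>> {"method": "step_arm", "body": {
  "series": [
    [[0.3,-1,0],[0,0,-0.55],-1],
    [[0.3,-1,0],[0,0,-0.55],-1],
    [[0.3,-1,0],[0,0,-0.55],-1],
    [[0.3,-1,0],[0,0,-0.55],-1],
    [[0.3,-1,0],[0,0,-0.55],-1],
    [[0.3,-1,0],[0,0,-0.55],-1],
    [[0.3,-1,0],[0,0,-0.55],-1],
    [[0.3,-1,0],[0,0,-0.55],-1],
    [[0.3,-1,0],[0,0,-0.55],-1],
    [[0.3,-1,0],[0,0,-0.55],-1],
    [[0.3,-1,0],[0,0,-0.55],-1],
    [[0.3,-1,0],[0,0,-0.55],-1]
  ]
}}

```text
t: 3.37
position: [549.9, 42.8, 380.6]
orientation: [-0.0, 0.989, 0.148, -0.0]
force: [0.2, -0.1, 0.3]
finger_gap: 0.7
```

```bash
python3 - <<'E'
from h import *
s=state();print(s['t'],s['position'],s['joints'])
p=camera_params('wrist');R=np.array(p['R']);print('cam at',-R.T@p['t'],'axis',R[2])
im,D=shot('wrist','w1.png')
for t in ['plate','button_top','catch_post','tin','cone','bangle_a','can']:
    for o in models.recognise('wrist',t)[:2]:
        r,c=o['centre'];d=D[int(r),int(c)]
        print(t,round(o['score'],2),np.round([r,c]),np.round(world('wrist',d,r,c)))
E
```

```text
3.3667 [549.90732896  42.83255134 380.64007448] [ 3.54002000e-02 -1.09086296e-02  1.91459156e+00  1.80482630e-04
  1.23843488e+00 -2.61630686e-01]
cam at [526.3318115  119.18348109 535.53105905] axis [ 0.08281256 -0.27037515 -0.95918682]
plate 0.78 [267. 294.] [537. -65.  65.]
tin 0.68 [170. 317.] [529.  61.  57.]
tin 0.55 [267. 297.] [541. -65.  66.]
cone 0.78 [272. 186.] [ 402. -119.   54.]
```

View pics/w1.png

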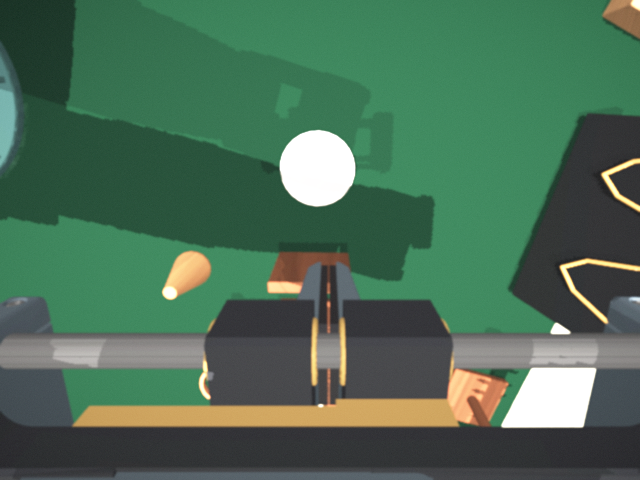

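The wrist view shows the tin at (317,168), the end plate at (308,270) and the cone at (190,272). The gripper hides the rail, so I'll move along it.

>>> {"method": "step_arm", "body": {
  "series": [
    [[0.2,-0.8,0],[0,0,0],-1],
    [[0.2,-0.8,0],[0,0,0],-1],
    [[0.2,-0.8,0],[0,0,0],-1],
    [[0.2,-0.8,0],[0,0,0],-1],
    [[0.2,-0.8,0],[0,0,0],-1],
    [[0.2,-0.8,0],[0,0,0],-1],
    [[0.2,-0.8,0],[0,0,0],-1],
    [[0.2,-0.8,0],[0,0,0],-1],
    [[0.2,-0.8,0],[0,0,0],-1]
  ]
}}

```text
t: 4.52
position: [610.0, -198.3, 380.7]
orientation: [-0.0, 0.989, 0.147, -0.0]
force: [0.0, 0.5, -0.0]
finger_gap: 0.6
```

```bash
python3 - <<'E'
from h import *
s=state();print(s['t'],s['position'])
im,D=shot('wrist','w2.png')
for t in ['plate','button_top','catch_post','tin','cone','bangle_a','can']:
    for o in models.recognise('wrist',t)[:2]:
        r,c=o['centre'];d=D[int(r),int(c)]
        print(t,round(o['score'],2),np.round([r,c]),np.round(world('wrist',d,r,c)))
P,ok,g=fit('wrist',D,im);x,y,z=np.moveaxis(P,-1,0)
m=ok&(z>72)&(z<82)&(x>480)&(x<680)&(y>-320)&(y<-80)
q=P[m][:,:2];print(len(q),cv2.minAreaRect(q.astype(np.float32)),P[m][:,2].mean())
m=ok&(z>109)&(z<120)&(x>490)&(x<640)&(y>-110)&(y<-20)
q=P[m][:,:2];print('plate',len(q),cv2.minAreaRect(q.astype(np.float32)),q.mean(0))
m=ok&(z>102)&(z<118)&(x>420)&(x<530)&(y>-250)&(y<-110);q=P[m][:,:2];print('post',len(q),cv2.minEnclosingCircle(q.astype(np.float32)) if len(q) else 0)
E
```

```text
4.5167 [ 609.99214967 -198.25275813  380.6693543 ]
plate 0.8 [ 69. 320.] [562. -71.  93.]
button_top 0.32 [242. 205.] [ 465. -332.    1.]
catch_post 0.57 [141. 250.] [ 504. -168.   65.]
tin 0.39 [165. 428.] [ 734. -134.    2.]
cone 0.83 [ 83. 178.] [ 411. -130.   62.]
bangle_a 0.77 [159. 430.] [ 733. -127.    2.]
bangle_a 0.76 [241. 204.] [ 464. -330.    2.]
can 0.7 [246. 428.] [ 735. -217.  117.]
4852 ((554.7330932617188, -208.90138244628906), (127.85948181152344, 260.4295959472656), 15.725725173950195) 77.44098058610058
plate 1586 ((560.449462890625, -64.57223510742188), (99.52552795410156, 14.388716697692871), 16.215438842773438) [560.77848649 -65.06312314]
post 304 ((473.875, -175.87449645996094), 9.811161041259766)
```

View pics/w2.png

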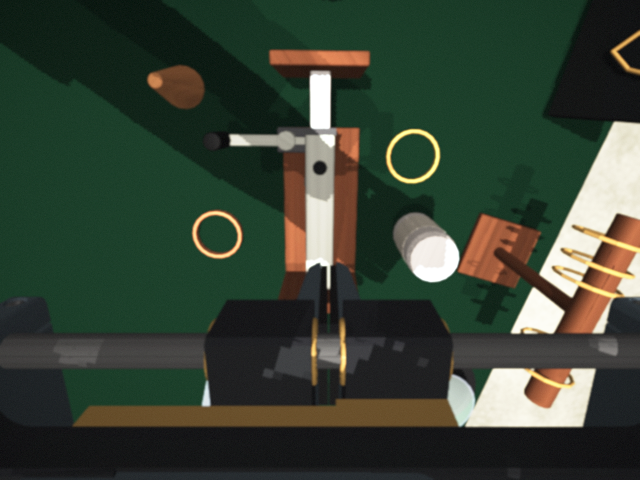

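The wrist view shows the plate at (320,60), the rod, the tube, and the dark button hole at (320,168). It also shows the shut catch post at (215,141), the cone at (178,85), the bangles at (217,235) and (413,157), and the can at (428,245). The post-to-plate distances match the given geometry: yaw 16.2°, mouth at about (579.4,-129.6), tin at stand (6,200). I'll push the tin with half-open fingers as a cradle.

>>> {"method": "step_arm", "body": {
  "series": [
    [[-0.55,0.793,-0.4],[0,0,0.992],0.1],
    [[-0.55,0.793,-0.4],[0,0,0.992],0.1],
    [[-0.55,0.793,-0.4],[0,0,0.992],0.1],
    [[-0.55,0.793,-0.4],[0,0,0.992],0.1],
    [[-0.55,0.793,-0.4],[0,0,0.992],0.1],
    [[-0.55,0.793,-0.4],[0,0,0.992],0.1],
    [[-0.55,0.793,-0.4],[0,0,0.992],0.1],
    [[-0.55,0.793,-0.4],[0,0,0.992],0.1],
    [[-0.55,0.793,-0.4],[0,0,0.992],0.1],
    [[-0.55,0.793,-0.4],[0,0,0.992],0.1],
    [[-0.55,0.793,-0.4],[0,0,0.992],0.1],
    [[-0.55,0.793,-0.4],[0,0,0.992],0.1],
    [[-0.55,0.793,-0.4],[0,0,0.992],0.1],
    [[-0.55,0.793,-0.4],[0,0,0.992],0.1],
    [[-0.55,0.793,-0.4],[0,0,0.992],0.1],
    [[-0.55,0.793,-0.4],[0,0,0.992],0.1]
  ]
}}

```text
t: 6.25
position: [445.2, 39.4, 261.0]
orientation: [0.0, 0.601, 0.799, 0.0]
force: [-0.1, -0.0, -0.5]
finger_gap: 50.5
```

>>> {"method": "step_arm", "body": {
  "series": [
    [[0,0,-0.12],[0,0,0],0.1],
    [[0,0,-0.24],[0,0,0],0.1],
    [[0,0,-0.36],[0,0,0],0.1],
    [[0,0,-0.48],[0,0,0],0.1],
    [[0,0,-0.58],[0,0,0],0.1],
    [[0,0,-0.68],[0,0,0],0.1],
    [[0,0,-0.74],[0,0,0],0.1],
    [[0,0,-0.78],[0,0,0],0.1],
    [[0,0,-0.78],[0,0,0],0.1]
  ]
}}

```text
t: 7.0
position: [443.8, 39.3, 24.8]
orientation: [-0.001, 0.601, 0.799, -0.001]
force: [-0.5, 0.4, 0.3]
finger_gap: 50.0
```

>>> {"method": "step_arm", "body": {
  "series": [
    [[0.04,0.012,0],[0,0,0],0.1],
    [[0.08,0.023,0],[0,0,0],0.1],
    [[0.1,0.029,0],[0,0,0],0.1],
    [[0.12,0.035,0],[0,0,0],0.1],
    [[0.14,0.041,0],[0,0,0],0.1],
    [[0.165,0.048,0],[0,0,0],0.1],
    [[0.19,0.055,0],[0,0,0],0.1],
    [[0.215,0.062,0],[0,0,0],0.1],
    [[0.24,0.07,0],[0,0,0],0.1],
    [[0.265,0.077,0],[0,0,0],0.1],
    [[0.29,0.084,0],[0,0,0],0.1],
    [[0.315,0.091,0],[0,0,0],0.1],
    [[0.34,0.099,0],[0,0,0],0.1],
    [[0.365,0.106,0],[0,0,0],0.1],
    [[0.39,0.113,0],[0,0,0],0.1],
    [[0.415,0.12,0],[0,0,0],0.1],
    [[0.44,0.128,0],[0,0,0],0.1],
    [[0.46,0.133,0],[0,0,0],0.1],
    [[0.477,0.138,0],[0,0,0],0.1],
    [[0.487,0.141,0],[0,0,0],0.1]
  ]
}}

```text
t: 8.67
position: [592.0, 81.9, 26.9]
orientation: [0.0, 0.601, 0.8, 0.0]
force: [-3.9, -0.7, 2.2]
finger_gap: 50.1
```

```bash
cat >> h.py <<'E'
M=np.array([579.4,-129.6]);th=np.radians(16.2);UX=np.array([np.cos(th),np.sin(th)]);UY=np.array([-np.sin(th),np.cos(th)])
def st(p): d=np.asarray(p)[...,:2]-M; return np.stack([d@UX,d@UY],-1)
def wd(a,b): return M+a*UX+b*UY
E
python3 - <<'E'
from h import *
s=state();print(s['t'],s['position'],st(s['position']))
im,D=shot('scene','s2.png');P=cloud('scene',D)
S=st(P);m=(D>0)&(abs(P[...,2]-55)<6)&(S[...,0]>40)&(S[...,0]<220)&(S[...,1]>130)&(S[...,1]<270)
q=S[m];print(len(q),q.min(0),q.max(0))
cv2.imwrite('pics/s2c.png',cv2.resize(im[150:350,200:420,::-1],None,fx=3,fy=3))
E
```

```text
8.6667 [592.04818559  81.86758944  26.94388077] [ 71.14354943 199.54225957]
707 [ 58.29626611 155.46947417] [170.09123963 243.04573904]
```

View pics/s2c.png

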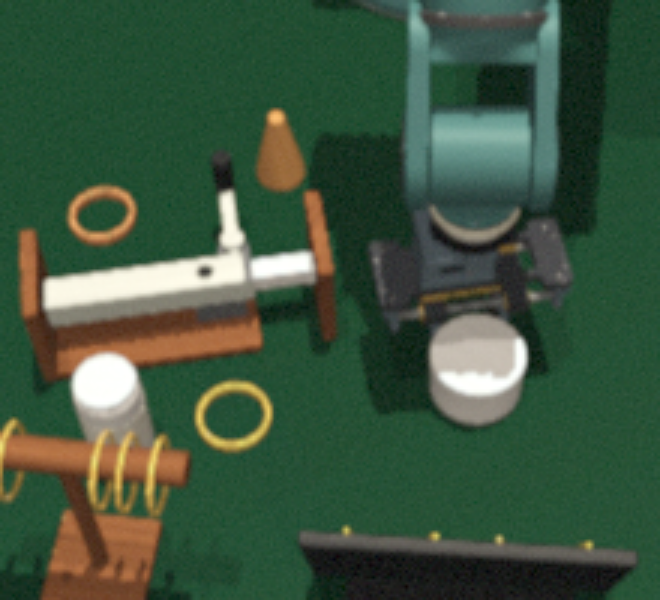

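The tin now stands at stand (125,199), in the crop at (477,370), clear of the plate's path. The catch is still shut. I'll back off and go to the catch.

>>> {"method": "step_arm", "body": {
  "series": [
    [[-0.04,-0.012,0],[0,0,0],0.1],
    [[-0.12,-0.035,0],[0,0,0],0.1],
    [[-0.16,-0.046,0.1],[0,0,0],-0.5],
    [[-0.16,-0.046,0.23],[0,0,0],-1],
    [[-0.16,-0.046,0.36],[0,0,0],-1],
    [[-0.16,-0.046,0.48],[0,0,0],-1],
    [[-0.16,-0.046,0.6],[0,0,0],-1],
    [[-0.16,-0.046,0.68],[0,0,0],-1],
    [[-0.16,-0.046,0.68],[0,0,0],-1]
  ]
}}

```text
t: 9.47
position: [544.7, 67.8, 235.9]
orientation: [0.003, 0.601, 0.8, 0.003]
force: [1.6, 0.6, 1.7]
finger_gap: 6.4
```

>>> {"method": "step_arm", "body": {
  "series": [
    [[-0.192,-0.965,0],[0,0,0],-1],
    [[-0.192,-0.965,0],[0,0,0],-1],
    [[-0.192,-0.965,0],[0,0,0],-1],
    [[-0.192,-0.965,0],[0,0,0],-1],
    [[-0.192,-0.965,0],[0,0,0],-1],
    [[-0.192,-0.965,0],[0,0,0],-1],
    [[-0.192,-0.965,0],[0,0,0],-1],
    [[-0.192,-0.965,0],[0,0,0],-1],
    [[-0.192,-0.965,0],[0,0,0],-1],
    [[-0.192,-0.965,0],[0,0,0],-1],
    [[-0.192,-0.965,0],[0,0,0],-1]
  ]
}}

```text
t: 10.38
position: [485.4, -220.4, 230.4]
orientation: [-0.0, 0.6, 0.8, 0.0]
force: [-0.2, 0.4, -0.4]
finger_gap: 0.4
```

```bash
python3 - <<'E'
from h import *
s=state();print(s['t'],s['position'],st(s['position']),s['finger_gap'],s['force'])
im,D=camera('scene');P=cloud('scene',D)
S=st(P);m=(D>0)&(abs(P[...,2]-55)<6)&(S[...,0]>40)&(S[...,0]<220)&(S[...,1]>130)&(S[...,1]<270)
q=S[m];print('tin',len(q),q.min(0),q.max(0))
p=s['position']
for a,b in [(-115,-62),(-115,-39),(-114,-25),(-111.6,-16.8),(-107.5,-5.8),(-101.9,3.3),(-94,12.3),(-85.4,20.7)]: print(a,b,np.round((np.r_[wd(a,b),91]-p)/300,4))
E
```

```text
10.3833 [ 485.36505489 -220.41919805  230.3753078 ] [-115.63891253  -60.97818908] 0.4119364238204069 [-0.20857902  0.44834628 -0.39818627]
tin 682 [ 78.5383786  156.04216749] [169.05514077 243.68992768]
-115 -62 [ 0.003  -0.0027 -0.4646]
-115 -39 [-0.0184  0.0709 -0.4646]
-114 -25 [-0.0282  0.1167 -0.4646]
-111.6 -16.8 [-0.0282  0.1452 -0.4646]
-107.5 -5.8 [-0.0253  0.1842 -0.4646]
-101.9 3.3 [-0.0158  0.2185 -0.4646]
-94 12.3 [ 0.0011  0.2547 -0.4646]
-85.4 20.7 [ 0.0208  0.2896 -0.4646]
```

>>> {"method": "step_arm", "body": {
  "series": [
    [[0,0,-0.12],[0,0,0],-1],
    [[0,0,-0.24],[0,0,0],-1],
    [[0,0,-0.36],[0,0,0],-1],
    [[0,0,-0.44],[0,0,0],-1],
    [[0,0,-0.465],[0,0,0],-1],
    [[0,0,-0.465],[0,0,0],-1],
    [[-0.009,0.035,-0.465],[0,0,0],-1],
    [[-0.018,0.07,-0.465],[0,0,0],-1],
    [[-0.023,0.093,-0.465],[0,0,0],-1],
    [[-0.028,0.117,-0.465],[0,0,0],-1],
    [[-0.028,0.145,-0.465],[0,0,0],-1],
    [[-0.027,0.165,-0.465],[0,0,0],-1],
    [[-0.025,0.184,-0.465],[0,0,0],-1],
    [[-0.021,0.202,-0.465],[0,0,0],-1],
    [[-0.016,0.2185,-0.465],[0,0,0],-1],
    [[-0.007,0.237,-0.465],[0,0,0],-1],
    [[0.001,0.255,-0.465],[0,0,0],-1],
    [[0.011,0.272,-0.465],[0,0,0],-1],
    [[0.021,0.29,-0.465],[0,0,0],-1],
    [[0.021,0.29,-0.465],[0,0,0],-1]
  ]
}}

```text
t: 12.1
position: [492.6, -133.8, 91.4]
orientation: [0.0, 0.6, 0.8, 0.0]
force: [0.6, 0.4, -0.3]
finger_gap: 0.5
```

```bash
python3 - <<'E'
from h import *
s=state();print(s['t'],s['position'],st(s['position']),s['finger_gap'],s['force'])
im,D=shot('side','d3.png');P=cloud('side',D);S=st(P)
m=(D>0)&(P[...,2]>98)&(P[...,2]<116)&(S[...,0]>-140)&(S[...,0]<-60)&(S[...,1]>-40)&(S[...,1]<57)
print(m.sum(),S[m].mean(0) if m.any() else '')
cv2.imwrite('pics/d3c.png',cv2.resize(im[200:360,240:460,::-1],None,fx=3,fy=3))
E
```

```text
12.1 [ 492.5524476  -133.80542825   91.4021946 ] [-84.57243327  20.19124851] 0.4550588326837812 [ 0.59628966  0.40211293 -0.34556032]
132 [-95.74653947  23.8924775 ]
```

View pics/d3c.png

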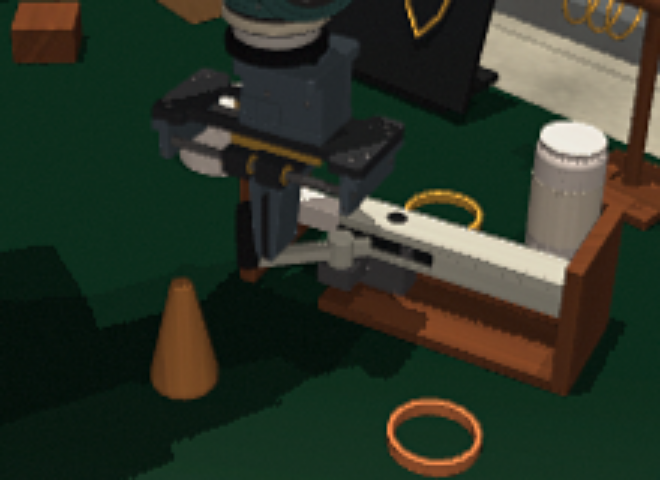

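The post at (245,235) in the crop is swung over towards the end plate, and the finger is behind it. I'll nudge a little further to feel for the stop.

>>> {"method": "step_arm", "body": {
  "series": [
    [[-0.001,0.005,0],[0,0,0],-1],
    [[-0.002,0.008,0],[0,0,0],-1],
    [[-0.002,0.008,0],[0,0,0],-1]
  ]
}}

```text
t: 12.4
position: [491.7, -132.4, 91.6]
orientation: [0.0, 0.601, 0.8, 0.0]
force: [2.4, -2.0, 0.1]
finger_gap: 0.7
```

>>> {"method": "step_arm", "body": {
  "series": [
    [[-0.001,0.005,0],[0,0,0],-1],
    [[-0.002,0.008,0],[0,0,0],-1],
    [[-0.002,0.008,0],[0,0,0],-1]
  ]
}}

```text
t: 12.65
position: [491.3, -130.1, 91.7]
orientation: [0.001, 0.601, 0.8, 0.0]
force: [4.2, -3.3, -1.2]
finger_gap: 0.5
```

>>> {"method": "step_arm", "body": {
  "series": [
    [[0.005,-0.02,0],[0,0,0],-1],
    [[0.014,-0.048,0],[0,0,0],-1],
    [[0.014,-0.048,0.1],[0,0,0],-1],
    [[0.014,-0.048,0.23],[0,0,0],-1],
    [[0.014,-0.048,0.3],[0,0,0],-1],
    [[0.014,-0.048,0.3],[0,0,0],-1]
  ]
}}

```text
t: 13.15
position: [497.1, -145.6, 185.8]
orientation: [0.003, 0.601, 0.799, 0.001]
force: [0.8, -0.8, 0.9]
finger_gap: 0.4
```

```bash
python3 - <<'E'
from h import *
s=state();print(s['t'],s['position'],st(s['position']),s['force'])
for n in ['side','scene','wrist']:
  im,D=camera(n);P=cloud(n,D);S=st(P);v=im.max(-1)
  m=(D>0)&(v<70)&(P[...,2]>85)&(P[...,2]<116)&(S[...,0]>-140)&(S[...,0]<-52)&(S[...,1]>-40)&(S[...,1]<58)
  if m.any():
    c=S[m].mean(0);print(n,m.sum(),c,np.arctan2(c[1]+15,-40-c[0]))
p=s['position']
for a,b,z in [(0,30,165),(0,30,97),(0,46,97),(0,100,97),(0,176,97)]: print(a,b,np.round((np.r_[wd(a,b),z]-p)/300,4))
E
```

```text
13.15 [ 497.05105102 -145.57028461  185.76929173] [-83.53474309   7.63846089] [ 0.75700065 -0.79462631  0.94328791]
side 98 [-91.27620484  44.35933007] 0.8583294223897363
scene 48 [-80.45230778  44.92984706] 0.9770505459747608
wrist 999 [-89.02625583  44.61691016] 0.8825722294065913
0 30 [ 0.2466  0.1493 -0.0692]
0 30 [ 0.2466  0.1493 -0.2959]
0 46 [ 0.2317  0.2005 -0.2959]
0 100 [ 0.1815  0.3733 -0.2959]
0 176 [ 0.1108  0.6166 -0.2959]
```

The three cameras bracket the catch angle at about 0.93 rad, so it is open. Now into the gap between tube mouth and plate.

>>> {"method": "step_arm", "body": {
  "series": [
    [[0.12,0.07,0],[0,0,0],-1],
    [[0.2466,0.1493,0],[0,0,0],-1],
    [[0.2466,0.1493,0],[0,0,0],-1],
    [[0.2466,0.1493,0],[0,0,0],-1],
    [[0.2466,0.1493,-0.08],[0,0,0],-1],
    [[0.2466,0.1493,-0.16],[0,0,0],-1],
    [[0.2466,0.1493,-0.24],[0,0,0],-1],
    [[0.2466,0.1493,-0.29],[0,0,0],-1],
    [[0.2466,0.1493,-0.29],[0,0,0],-1],
    [[0.2466,0.1493,-0.29],[0,0,0],-1]
  ]
}}

```text
t: 14.13
position: [567.4, -99.7, 93.4]
orientation: [-0.001, 0.601, 0.799, -0.001]
force: [0.5, 0.6, 0.7]
finger_gap: 0.4
```

>>> {"method": "step_arm", "body": {
  "series": [
    [[-0.003,0.029,0.005],[0,0,0],-1],
    [[-0.008,0.055,0.01],[0,0,0],-1],
    [[-0.015,0.08,0.01],[0,0,0],-1],
    [[-0.022,0.105,0.01],[0,0,0],-1],
    [[-0.03,0.13,0.01],[0,0,0],-1],
    [[-0.037,0.156,0.01],[0,0,0],-1],
    [[-0.045,0.183,0.01],[0,0,0],-1],
    [[-0.053,0.21,0.01],[0,0,0],-1],
    [[-0.061,0.238,0.01],[0,0,0],-1],
    [[-0.069,0.266,0.01],[0,0,0],-1],
    [[-0.077,0.294,0.01],[0,0,0],-1],
    [[-0.085,0.322,0.01],[0,0,0],-1],
    [[-0.093,0.35,0.01],[0,0,0],-1],
    [[-0.101,0.378,0.01],[0,0,0],-1],
    [[-0.109,0.405,0.01],[0,0,0],-1],
    [[-0.116,0.429,0.01],[0,0,0],-1],
    [[-0.116,0.429,0.01],[0,0,0],-1]
  ]
}}

```text
t: 15.55
position: [534.1, 30.6, 98.5]
orientation: [0.001, 0.6, 0.8, 0.0]
force: [0.9, -0.1, 0.5]
finger_gap: 0.1
```

>>> {"method": "step_arm", "body": {
  "series": [
    [[-0.001,0.006,0],[0,0,0],-1],
    [[-0.003,0.012,0],[0,0,0],-1],
    [[-0.005,0.018,0],[0,0,0],-1],
    [[-0.007,0.024,0],[0,0,0],-1],
    [[-0.008,0.029,0],[0,0,0],-1],
    [[-0.009,0.033,0],[0,0,0],-1],
    [[-0.009,0.033,0],[0,0,0],-1]
  ]
}}

```text
t: 16.13
position: [531.9, 39.1, 98.0]
orientation: [0.0, 0.6, 0.8, 0.0]
force: [0.5, -3.2, 2.9]
finger_gap: 0.3
```

```bash
python3 - <<'E'
from h import *
s=state();print(s['t'],s['position'],st(s['position']),s['force'])
im,D=shot('scene','s4.png')
for n in ['scene','side']:
  if n=='side': im2,D=camera('side')
  P=cloud(n,D);S=st(P)
  m=(D>0)&(P[...,2]>104)&(P[...,2]<120)&(abs(S[...,0])<60)&(abs(S[...,0])>30)&(S[...,1]>150)&(S[...,1]<230)
  print(n,'plate',m.sum(),np.median(S[m],0) if m.any() else '')
  m=(D>0)&(abs(S[...,0])<5)&(abs(S[...,1]+45)<5)
  print('button z',P[m][:,2].mean(), m.sum())
cv2.imwrite('pics/s4c.png',cv2.resize(im[180:300,200:380,::-1],None,fx=4,fy=4))
E
```

```text
16.1333 [531.87813362  39.09094685  98.02309096] [  1.42832562 175.25102915] [ 0.46821229 -3.22963657  2.94598505]
scene plate 35 [ 42.11766625 193.00175964]
button z 76.91121200897226 11
side plate 48 [-44.29839576 191.70323193]
button z 75.14874434625987 12
```

View pics/s4c.png

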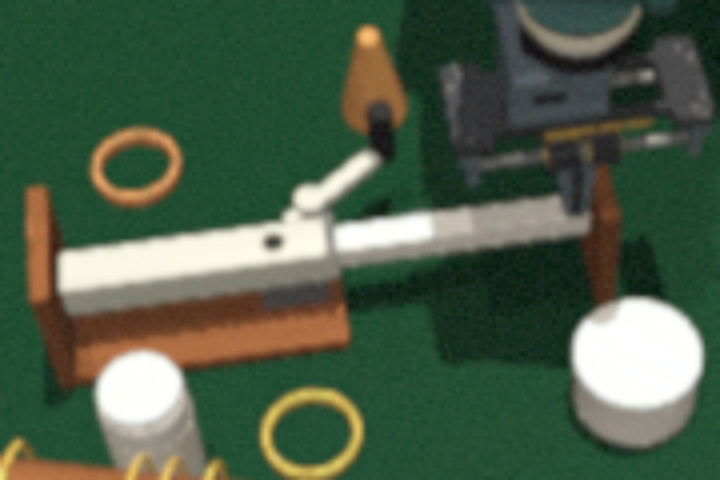

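The plate is nearly out, at (605,235) in the crop. The hole at (273,242) is still dark, so the button is not up. A few millimetres more.

>>> {"method": "step_arm", "body": {
  "series": [
    [[-0.001,0.004,0],[0,0,0],-1],
    [[-0.002,0.008,0],[0,0,0],-1],
    [[-0.003,0.012,0],[0,0,0],-1],
    [[-0.004,0.016,0],[0,0,0],-1],
    [[-0.004,0.016,0],[0,0,0],-1]
  ]
}}

```text
t: 16.65
position: [530.3, 44.2, 97.5]
orientation: [0.0, 0.6, 0.8, 0.0]
force: [0.9, -1.4, 1.0]
finger_gap: 0.4
```

```bash
cat > b.py <<'E'
from h import *
s=state();print(s['t'],s['position'],st(s['position']),s['force'])
for n in ['scene','side']:
  im,D=camera(n);P=cloud(n,D);S=st(P)
  m=(D>0)&(P[...,2]>104)&(P[...,2]<120)&(abs(S[...,0])<60)&(abs(S[...,0])>30)&(S[...,1]>150)&(S[...,1]<230)
  print(n,'plate',m.sum(),np.median(S[m],0) if m.any() else '')
  m=(D>0)&(abs(S[...,0])<5)&(abs(S[...,1]+45)<5)
  print('button z',P[m][:,2].mean(), P[m][:,2].max(), im[m].mean(0))
E
python3 b.py
```

```text
16.65 [530.29155304  44.21081019  97.46489903] [  1.33313865 180.61024346] [ 0.89607714 -1.37425131  0.97488353]
scene plate 40 [ 41.62799388 198.75590049]
button z 81.1599045571345 86.01863500577703 [221.90909091 220.45454545 204.        ]
side plate 47 [-43.78025106 196.8092957 ]
button z 77.87961525431075 81.12870698133098 [151.33333333 145.88888889 130.66666667]
```

The button now reads up: bright, about 4–6 mm above the tube. I'll let go and go to the post from the other side.

>>> {"method": "step_arm", "body": {
  "series": [
    [[0.014,-0.048,0],[0,0,0],-1],
    [[0.028,-0.096,0.05],[0,0,0],-1],
    [[0.028,-0.096,0.18],[0,0,0],-1],
    [[-0.05,-0.2,0.25],[0,0,0],-1],
    [[-0.13,-0.28,0.25],[0,0,0],-1],
    [[-0.193,-0.351,0.25],[0,0,0],-1],
    [[-0.193,-0.351,0.25],[0,0,0],-1],
    [[-0.193,-0.351,0.25],[0,0,0],-1],
    [[-0.193,-0.351,0.12],[0,0,0],-1],
    [[-0.193,-0.351,0.04],[0,0,0],-1],
    [[-0.193,-0.351,-0.02],[0,0,0],-1],
    [[-0.193,-0.351,-0.02],[0,0,0],-1],
    [[-0.193,-0.351,-0.02],[0,0,0],-1]
  ]
}}

```text
t: 17.83
position: [472.3, -60.7, 90.9]
orientation: [-0.001, 0.6, 0.8, -0.0]
force: [-0.3, 0.2, 0.5]
finger_gap: 0.2
```

```bash
python3 b.py; python3 - <<'E'
from h import *
p=state()['position']
for t in [.95,.8,.6,.4,.2,0,-.04]:
    a,b=-40-75*np.cos(t),-15+75*np.sin(t)+24
    print(t,np.round((np.r_[wd(a,b),91]-p)/300,3))
im,D=camera('side');cv2.imwrite('pics/d5c.png',cv2.resize(im[200:360,240:460,::-1],None,fx=3,fy=3))
E
```

```text
17.8333 [472.25104022 -60.66772503  90.85433145] [-83.66297787  96.08883519] [-0.28014874  0.18244614  0.4523386 ]
scene plate 67 [ 33.62041341 198.98885462]
button z 79.87620893000891 83.660110693465 [220.58333333 219.         202.75      ]
side plate 26 [-49.13244163 198.60666988]
button z 78.82656996459572 82.64593653611021 [154.7 149.2 133.8]
0.95 [ 0.021 -0.082 -0.004]
0.8 [ 0.    -0.113 -0.004]
0.6 [-0.02  -0.159 -0.004]
0.4 [-0.031 -0.208 -0.004]
0.2 [-0.032 -0.258 -0.004]
0 [-0.023 -0.307 -0.004]
-0.04 [-0.02  -0.316 -0.004]
```

View pics/d5c.png

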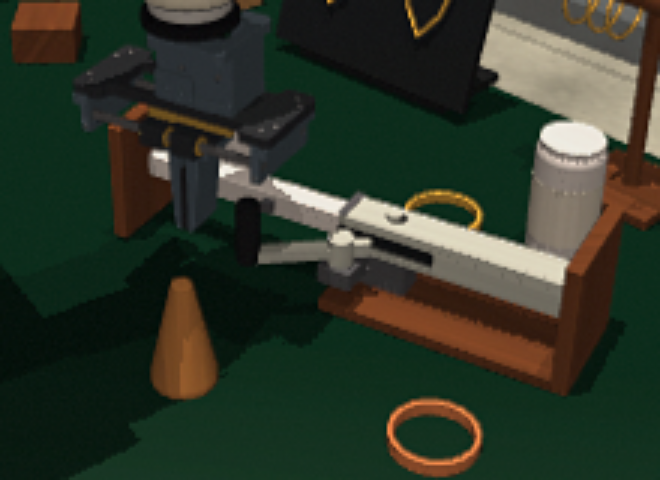

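The crop shows the button up at (397,215), the plate fully out at (130,175), and the finger at (190,200) on the plate side of the post at (247,230). Now I'll push the catch shut.

>>> {"method": "step_arm", "body": {
  "series": [
    [[0.01,-0.04,0],[0,0,0],-1],
    [[0.021,-0.082,0],[0,0,0],-1],
    [[0.01,-0.098,0],[0,0,0],-1],
    [[0,-0.113,0],[0,0,0],-1],
    [[-0.01,-0.136,0],[0,0,0],-1],
    [[-0.02,-0.159,0],[0,0,0],-1],
    [[-0.026,-0.184,0],[0,0,0],-1],
    [[-0.031,-0.208,0],[0,0,0],-1],
    [[-0.032,-0.233,0],[0,0,0],-1],
    [[-0.032,-0.258,0],[0,0,0],-1],
    [[-0.028,-0.282,0],[0,0,0],-1],
    [[-0.023,-0.303,0],[0,0,0],-1],
    [[-0.022,-0.31,0],[0,0,0],-1],
    [[-0.021,-0.312,0],[0,0,0],-1],
    [[-0.021,-0.312,0],[0,0,0],-1]
  ]
}}

```text
t: 19.23
position: [466.3, -155.1, 91.5]
orientation: [0.0, 0.601, 0.8, 0.0]
force: [-0.0, 0.1, -0.1]
finger_gap: 0.1
```

>>> {"method": "step_arm", "body": {
  "series": [
    [[0.001,-0.004,0],[0,0,0],-1],
    [[0.002,-0.008,0],[0,0,0],-1],
    [[0.003,-0.011,0],[0,0,0],-1],
    [[0.003,-0.011,0],[0,0,0],-1]
  ]
}}

```text
t: 19.57
position: [466.3, -156.5, 91.2]
orientation: [-0.001, 0.601, 0.799, 0.001]
force: [0.1, 22.3, 6.3]
finger_gap: 0.2
```

The force rose to 22 N, so the catch is at the stop. I'll back off, lift away and check.

>>> {"method": "step_arm", "body": {
  "series": [
    [[-0.005,0.02,0],[0,0,0],-1],
    [[-0.014,0.06,0],[0,0,0],-1],
    [[-0.014,0.06,0],[0,0,0],-1],
    [[-0.014,0.06,0.13],[0,0,0],-1],
    [[-0.014,0.06,0.26],[0,0,0],-1],
    [[-0.014,0.06,0.39],[0,0,0],-1],
    [[-0.014,0.2,0.5],[0,0,0],-1],
    [[-0.014,0.33,0.6],[0,0,0],-1],
    [[-0.014,0.46,0.6],[0,0,0],-1],
    [[-0.014,0.6,0.6],[0,0,0],-1],
    [[-0.014,0.7,0.6],[0,0,0],-1],
    [[-0.014,0.7,0.6],[0,0,0],-1],
    [[-0.014,0.7,0.6],[0,0,0],-1]
  ]
}}

```text
t: 20.65
position: [462.6, 53.7, 271.6]
orientation: [0.0, 0.599, 0.801, 0.0]
force: [-0.1, -1.2, 0.4]
finger_gap: 0.5
```

```bash
python3 b.py; python3 - <<'E'
from h import *
for n in ['side','scene']:
  im,D=camera(n);P=cloud(n,D);S=st(P);v=im.max(-1)
  m=(D>0)&(v<90)&(P[...,2]>85)&(P[...,2]<116)&(S[...,0]>-140)&(S[...,0]<-60)&(S[...,1]>-40)&(S[...,1]<58)
  c=S[m].mean(0);print(n,m.sum(),c,np.arctan2(c[1]+15,-40-c[0]))
  m=(D>0)&(abs(P[...,2]-55)<6)&(S[...,0]>60)&(S[...,0]<220)&(S[...,1]>130)&(S[...,1]<270)
  q=S[m];print('tin',q.min(0),q.max(0))
cv2.imwrite('pics/s6c.png',cv2.resize(im[150:330,150:400,::-1],None,fx=3,fy=3))
E
```

```text
20.65 [462.55223733  53.74393323 271.60441747] [-61.05684196 208.66350793] [-0.10383162 -1.15539158  0.43114787]
scene plate 69 [ 34.49617413 199.04537563]
button z 81.42242969257715 85.46321369099991 [220.54545455 219.45454545 203.54545455]
side plate 73 [-37.37241847 196.6611467 ]
button z 76.61280743492756 82.87825763108177 [130.33333333 125.66666667 113.33333333]
side 105 [-121.35723602  -15.37492805] -0.004608384106869192
tin [ 73.5263486  155.08795344] [164.48152668 244.15964836]
scene 58 [-112.12133697  -14.474391  ] 0.007287714247998491
tin [ 76.81518192 155.89959682] [168.32027679 243.71034174]
```

View pics/s6c.png

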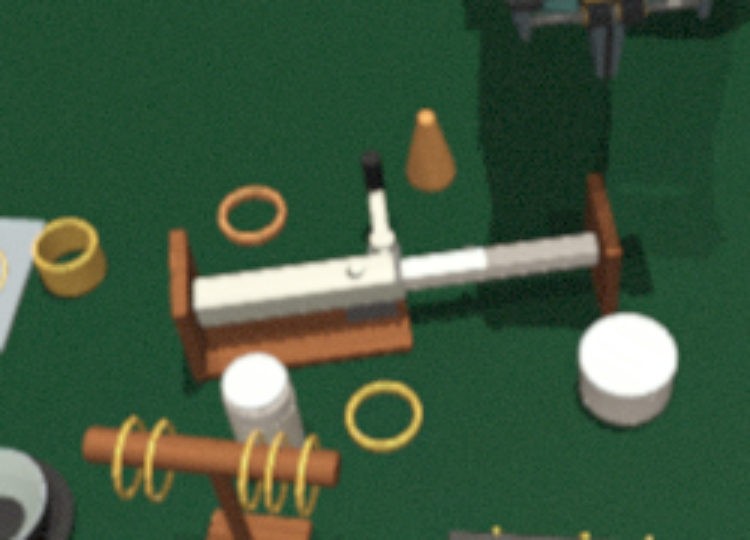

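The crop shows the catch shut (post at (372,170)), the button up at (355,270), and the plate out at (603,245). The tin stands upright and clear at (627,368), and the bystanders look unmoved.

```bash
python3 -c "
from station import hand_in; print(hand_in())"
```

```text
the job is handed in; nothing more can be done
None
```

The bangle rail is ready and I handed the job in at about 20.8 s on the robot's clock. `hand_in()` gives no verdict, so the checks below are my own camera and force readings.

I did the steps in the required order:
1. **Tin:** pushed about 120 mm to the far side with half-open fingers.
2. **Catch open:** pushed until it met its stop, at about 0.93 rad.
3. **Plate:** pushed out until the lock button came up.
4. **Catch shut:** pushed back until it met its stop. The force briefly reached 22 N.

My last checks, taken after lifting the gripper clear of everything:

| Item | Reading | Required |
|---|---|---|
| Plate centre | 197–199 mm from the mouth, so extension about 130 mm | at least 125 mm |
| Button | Visibly up, top about 83–85 mm above the table against the tube's 77 mm | up by at least 7 mm of travel |
| Catch | Within 0.01 rad of shut | within 0.12 rad |
| Tin | Upright, about 120 mm to the side of the rail's line | more than 98 mm |

The cone, bangles, can and cuff looked unmoved in the last picture. The riser and polish jar were outside that crop, but the arm never worked near them.

The two cameras disagreed by a few millimetres on the button height, the post's sideways position and the tin, which is small against the margins. No check failed.

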